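# Shut the control cabinet and grease the shaft bearing

### The job

The door of the small control cabinet hangs open over the drive shaft: push it shut until it seats on its roller catch. Then take the push-type grease gun out of its stand, press its coupler squarely onto the tilted grease nipple of the left bearing (the one farther from the toothed pulley) until it snaps on, and go on pushing until the gun is pressed well past half of its 12 mm stroke against its spring. Finish while holding it pressed in like that, with the door still seated and the other things on the bench left where they were.

Things in the scene. Friction and masses are not known exactly. Their poses are not given: they have to be found in the camera images.
- door (a joint): angle of the cabinet door in rad: 0 = shut and seated on its catch; grows, up to 1.5, as the free edge swings out towards the robot. The door stays where it is left. Over about the last 0.06 rad its spear meets the two sprung rollers of the catch (5 N at door_push), which draw it home and hold it once it is below 0.02
- door_hinge (a point): on the upright hinge line at the door's left (+y) edge, 125 mm above its lower edge. Axes turn with the door: -x out of its outer face, -y along it to the free edge, z up. The door is a clear sheet on a black frame, 240 mm wide, from 107 to 267 mm above the bench; outer face 15 mm from the hinge line along -x
- door_push (a point): point on the door's outer face, 170 mm from the hinge line along the door and 35 mm below its upper edge, a good place to push; axes as door_hinge. The bow handle (80 mm tall) stands 33 mm off the face, 58 mm nearer the free edge. The cabinet is 277 mm high; the door passes 8 mm over the nipples
- left_bearing_nipple: the steel grease nipple to be greased, on the grey pillow-block bearing at the left (+y), farther from the toothed pulley. Origin at the centre of its round 10 mm head; z points outward along its axis, tilted 25 degrees from vertical away from the cabinet (to the robot's side). The head is 14 mm off the bearing's dome; neck 6.4 mm
- right_bearing_nipple: the same nipple on the right bearing, next to the pulley: not to be greased now
- gun_grip (a point): middle of the grease gun's smooth barrel (30 mm diameter), the place to grip; z along the gun, away from its coupler, up in the stand. Gun 0.4 kg, 143 mm long. Barrel free from 22 mm below this point (top of the knurled collar, 42 mm diameter, 10 mm high, which fingertips can push on) to 37 mm above it (end of the gun). In the stand the barrel's nose, 54 mm below, rests on its top
- coupler (a point): on the axis in the gun's coupler (steel, 21 mm diameter), 101 mm from gun_grip when the spring is free: the centre of the nipple's head lies here once snapped on; z as gun_grip. Four sprung jaws sit 3 mm further out, their front 5 mm beyond this point; they take 3 mm of misalignment. It snaps on at 6 to 9 N, then bottoms
- gun_nozzle (a joint): how far the coupler and its tube are pushed into the barrel, in m: 0 = free, 0.012 = fully in. The spring resists with 8 N at first, 11.6 N at half stroke and 15.2 N at full stroke
- stand: wooden stand for the gun, 80 x 110 x 60 mm, fixed; origin under its centre, x along the 80 mm side, z up; its hole is 27 mm across and 56 mm deep, in the middle
- square: try square lying flat: steel blade 150 x 28 mm in a wooden stock 90 mm long, 16 mm high; bystander; origin under it
- offcut: 140 mm offcut of 40 x 40 mm black extrusion lying on the bench; bystander; origin under it
- gusset: black square corner plate 60 x 60 x 5 mm with four holes, flat on the bench under the shaft; bystander; origin under it
- bolt_tray: open grey two-bay tray 80 x 100 x 35 mm; bystander; origin under it
- screwdriver: screwdriver, 160 mm, lying on the bench; bystander; origin under it
- grease_jar: amber jar with black lid, 70 mm across, 60 mm high; bystander; origin under it

How it is judged:
On the way, in this order (a step that is already met when the one before it is completed fails the run):
1. the door is shut and seated on its catch (value of joint door below 0.02 rad), for 0.3 s.
2. the coupler is snapped squarely onto the left bearing's nipple (distance between coupler and left_bearing_nipple below 0.0035 m and angle between the z axis of coupler and the z axis of left_bearing_nipple, either way round below 0.14 rad), for 0.1 s.
At the end, for the whole second after the job is handed in: The coupler sits on the left nipple within 3.5 mm and squarely (within 8 degrees), the gun is pressed in by more than 6 mm of its 12 mm stroke and the fingers still hold it, pushing with more than 6 N; the door is shut on its catch (under 0.02 rad) (all of step 2 and value of joint door below 0.02 rad and value of joint gun_nozzle above 0.006 m and contact force between the fingers and gun above 2 N and contact force between gun and left_bearing_nipple above 6 N); the arm keeps its last pose, push and grip.
It fails at once if something else on the bench is knocked away (moved more than 50 mm) (distance of any of square, offcut, gusset, bolt_tray, screwdriver, grease_jar from where it was at the start of the episode above 0.05 m).
It also fails if it takes over 69 s, if anything falls off the work surface, if the arm or the gripper's body presses on something with over 40 N, if the wrist force passes 120 N, or if a joint passes its speed limit or range.

### The arm

A 7-joint arm with a two-finger parallel gripper is mounted at the origin on the work surface. World frame = base frame: x ahead of the robot, y to its left, z up, the work surface at z = 0. Lengths are in m, angles in rad, forces in N, time in s.
With the tool pointing down it reaches from about 0.4 to 0.85 m from the base axis. Payload 10.4 kg.
Tool frame: the origin (TCP) lies at the very end of the fingers, on their centre line; the grasp point (between the pads) lies 19 mm behind it; z points along the fingers, y is the direction in which the jaws open and shut (so a half turn about z gives the same grasp; the last joint's range is limited). The gripper opens to 85 mm and grips with 20 to 120 N. Pads are 22 mm wide; open, the fingers measure 114 mm over their backs; the gripper's body (76 mm by 85 mm) begins 54 mm behind the grasp point. The pads swing forward as they close: fully open they stand 13 mm farther back than shut.
Start: joints at [-1.161, 0.332, -0.065, 1.46, 0.022, 1.35, -0.088], TCP at [0.262, 0.567, 0.231] pointing down, gripper open.
Joint ranges: [-2.6, 2.6], [-0.5, 2.12], [-1.47, 1.34], [0.16, 2.42], [-1.27, 4.41], [0.06, 2.06], [-2.6, 2.6]. Speed limits (rad/s): [2.22, 2.22, 2.79, 2.79, 3.14, 3.14, 3.14].

### API

Orientations are given as a unit quaternion [x, y, z, w].
In Python, from workcell import get_obs, camera, camera_info, hand_in gives the robot as it stands.
- The arm moves only by the tool move_arm, never from a script. Its argument "moves" is a list of rows, each a list of 3 entries, a list of its own where there are three numbers: the shift along the tool's x, y, z in units of 25 mm (1.0 is 25 mm), then the turn, a rotation vector about the tool's x, y, z in degrees, then the opening, from 0 (shut) to 1 (fully open). A call has 1 to 5 rows; each row shifts and turns the commanded pose from where the row before left it, along the tool's axes as they then stand; what a row does not reach is not made up. A row lasts 1/8 s, in which the tool goes at most 62.5 mm and 10.7 degrees, less where a joint would pass 70% of its speed; a pose out of reach is approached as far as the arm can. A call is refused whole if a number of a shift passes 1 or a number of a turn 10.7, either way. A call with a gripper value outside its range is refused whole. The fingers move at their own pace and stop on an object; "squeeze" is the grip in N (left out, the last holds). Time passes only in rows, so rows that do not move let the fingers close. It gives the time, the measured TCP pose, the force and the opening at its end, in the units of the state.
- get_obs(): the state, without advancing time (a new reading comes with each control period).
- camera(name): name is "side" or "top"; returns the picture (480x640x3 uint8, red, green, blue); there is no depth.
- camera_info(name): a dict with "fx", "fy", "cx", "cy" (pixels), "origin" and "rotation" of the camera in the world. Camera axes: x right, y down, z forward; pixel columns grow to the right and rows downward; lengths in m; the calibration is good to about 2 mm. A picture is of the moment at which its call begins. camera_info takes no time and is no camera call.
- hand_in(): hands the job in, once; it reports no verdict.
The state is a dict: "clock": time; "joint_pos": joint angles; "joint_velocities": joint speeds; "tau": joint torques, N m; "position": TCP position; "ee_rot": TCP orientation; "ft_force": force on the tool from outside, world axes, zero at the start; "torque": the same for the moment, N m; "grip_width": opening from 0.0 (shut) to 1.0 (fully open).
Only numpy, scipy, OpenCV 4.12 (cv2) and the standard library are available. Lean on these libraries where they do the work, as an engineer would, in place of code of your own. Each camera call takes 0.05 s, during which the arm holds its last target. There are 200 camera calls.

## Working session

There is one attempt and no reset: what is moved stays moved. The work goes in short steps, Python scripts to look and compute and a tool call to move; the robot and the scene stay as the last step left them, time stands still between calls to the robot, and variables do not carry over. Pictures are saved under pics/ and viewed, about 8 in all and at most 12, crops included, and the job is handed in when it is done.

Besides the shell and the picture viewer there is one more tool, called after "Call:" as name(argument=value, ...) on one line, values as JSON. move_arm: Moves the arm, as the interface text tells. Its arguments: {"type":"object","properties":{"moves":{"type":"array","items":{"type":"array"}},"squeeze":{"type":"number"}},"required":["moves"]}

```bash
mkdir -p pics; ls; python3 - <<'E'
from workcell import *
import cv2
o=get_obs();print({k:o[k] for k in("clock","position","ee_rot","ft_force","grip_width")})
for n in("side","top"):
    i=camera_info(n);print(n,i)
    cv2.imwrite(f"pics/{n}0.png",camera(n)[:,:,::-1])
E
```

```text
pics
{'clock': 0.0, 'position': array([0.26196823, 0.56702666, 0.23050136]), 'ee_rot': array([ 2.14685750e-01,  9.76682906e-01, -7.19457923e-04, -1.09977002e-04]), 'ft_force': array([0.1410708 , 0.39609976, 0.08117265]), 'grip_width': 0.9986096987126749}
side {'fx': 620.6918786216982, 'fy': 620.6918786216982, 'cx': 322.9636041079229, 'cy': 237.06008444711134, 'origin': array([0.05369888, 0.94466387, 1.39397087]), 'rotation': array([-0.2386715 ,  0.90611957, -0.33733099,  0.09050433])}
top {'fx': 483.76196399157317, 'fy': 483.76196399157317, 'cx': 318.1858163438906, 'cy': 236.77364463270106, 'origin': array([0.36006148, 0.0246845 , 1.12335868]), 'rotation': array([-0.70267407,  0.70500858, -0.06494519,  0.07066956])}
```

View pics/side0.png

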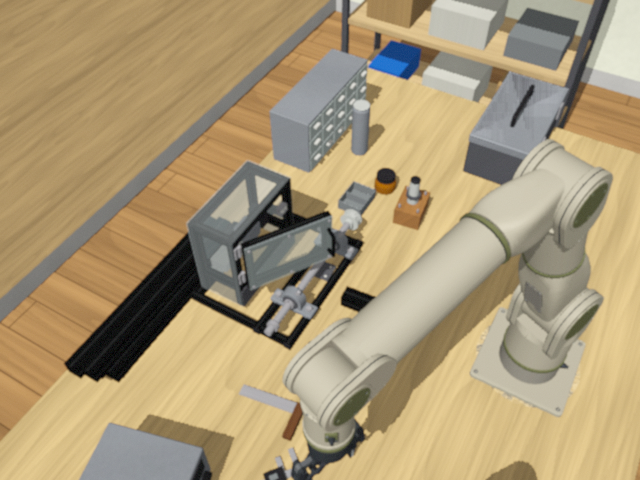

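View pics/top0.png

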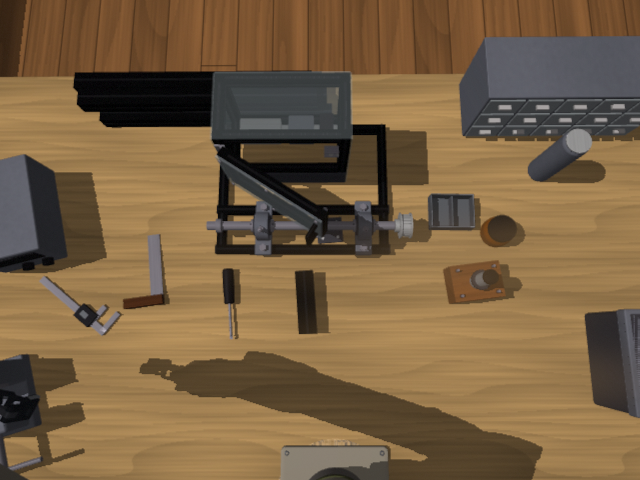

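The top view shows the door from its hinge at about (222,150) out to the free edge at (320,230). The left bearing is at (263,225) and the gun in its stand at (487,280). I'll enlarge both views.

```bash
cat > h.py <<'E'
import numpy as np, cv2
from scipy.spatial.transform import Rotation as R
from workcell import *
def ray(n,u,v):
    i=camera_info(n); d=R.from_quat(i["rotation"]).apply([(u-i["cx"])/i["fx"],(v-i["cy"])/i["fy"],1.])
    return np.array(i["origin"]),d/np.linalg.norm(d)
def onz(n,u,v,z):
    o,d=ray(n,u,v); return o+d*(z-o[2])/d[2]
def tri(a,b):  # a: top pixel, b: side pixel
    (o1,d1),(o2,d2)=ray("top",*a),ray("side",*b)
    s=np.linalg.lstsq(np.c_[d1,-d2],o2-o1,rcond=None)[0]
    p,q=o1+s[0]*d1,o2+s[1]*d2
    return (p+q)/2,np.linalg.norm(p-q)
def proj(n,p):
    i=camera_info(n); c=R.from_quat(i["rotation"]).inv().apply(np.array(p)-i["origin"])
    return np.array([i["fx"]*c[0]/c[2]+i["cx"],i["fy"]*c[1]/c[2]+i["cy"]])
def crop(n,x,y,w,h,k,f,img=None):
    m=camera(n) if img is None else img
    cv2.imwrite(f,cv2.resize(m[y:y+h,x:x+w,::-1],None,fx=k,fy=k,interpolation=cv2.INTER_CUBIC))
E
python3 - <<'E'
from h import *
a=cv2.imread("pics/top0.png")[:,:,::-1];b=cv2.imread("pics/side0.png")[:,:,::-1]
crop("top",205,130,200,150,4,"pics/tc.png",a)
crop("side",190,160,200,150,4,"pics/sc.png",b)
c=np.zeros((600,800,3),np.uint8)
c[:,:400]=cv2.resize(a[250:310,445:515],(400,600*400//400//1)) if 0 else cv2.resize(a[250:325,460:510],(400,600),interpolation=cv2.INTER_CUBIC)
c[:,400:]=cv2.resize(b[165:240,390:440],(400,600),interpolation=cv2.INTER_CUBIC)
cv2.imwrite("pics/gc.png",c[:,:,::-1])
E
```

```text
(no output)
```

View pics/tc.png

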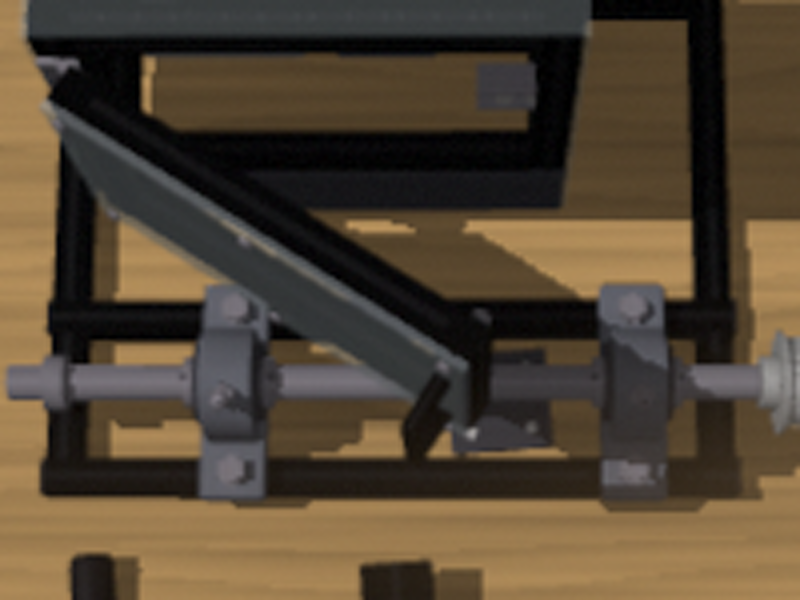

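View pics/sc.png

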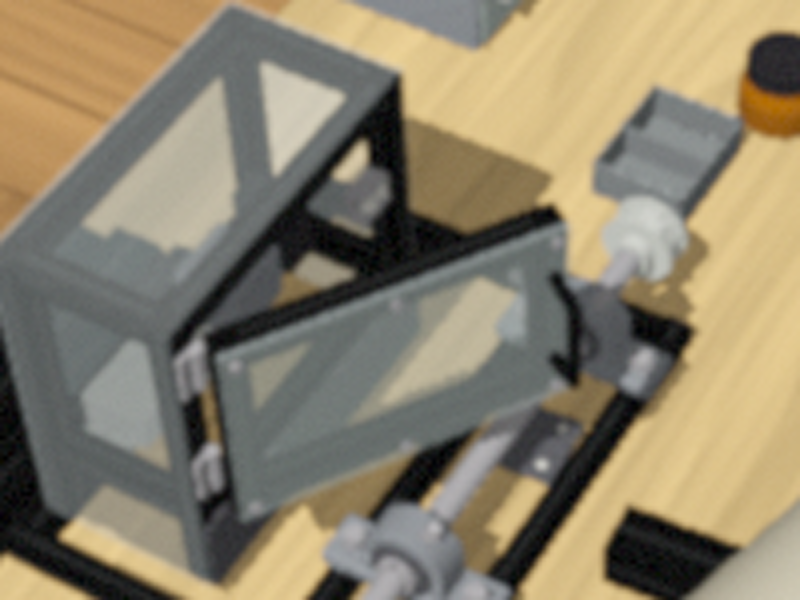

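View pics/gc.png

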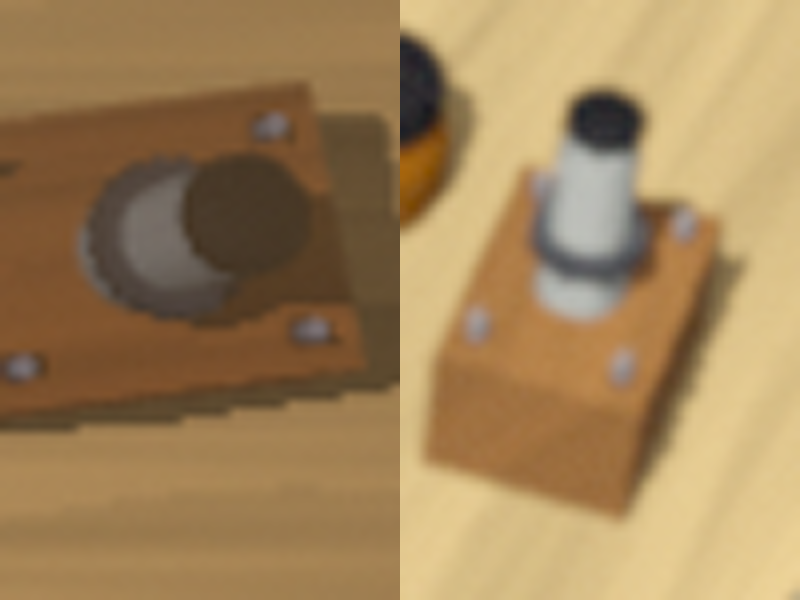

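```bash
python3 - <<'E'
from h import *
np.set_printoptions(precision=4,suppress=True)
print("gun top",onz("top",490.9,276.9,.151),onz("side",415.6,180.25,.151),tri((490.9,276.9),(415.6,180.25)))
N=lambda c:(205+c[0]/4,130+c[1]/4)
S=lambda c:(190+c[0]/4,160+c[1]/4)
print("nip",tri(N((221,397)),S((435,525))),onz("top",*N((221,397)),.094),onz("side",*S((435,525)),.094))
print("door top outer hinge",onz("top",*N((50,103)),.267),onz("side",*S((218,352)),.267),tri(N((50,103)),S((218,352))))
print("door top outer free",onz("top",*N((465,345)),.267),onz("side",*S((562,228)),.267))
print("inner free",onz("top",*N((485,312)),.267),onz("side",*S((550,208)),.267))
print("bolt heads L bearing",onz("top",*N((235,305)),.04),onz("top",*N((235,468)),.04))
print("R", onz("top",*N((635,305)),.04),onz("top",*N((635,470)),.04))
print("stand corners", onz("top",460+305/8,250+83/8,.06),onz("top",460+360/8,250+368/8,.06))
E
```

```text
gun top [ 0.4656 -0.3145  0.151 ] [ 0.4628 -0.3081  0.151 ] (array([ 0.4664, -0.3181,  0.141 ]), np.float64(0.0006925420025626464))
nip (array([0.5768, 0.1587, 0.0934]), np.float64(0.0015585419456715128)) [0.5775 0.1589 0.094 ] [0.5758 0.159  0.094 ]
door top outer hinge [0.6816 0.2191 0.267 ] [0.683  0.2188 0.267 ] (array([0.6821, 0.2192, 0.2675]), np.float64(0.0012970896254362316))
door top outer free [0.5646 0.0258 0.267 ] [0.5544 0.0316 0.267 ]
inner free [0.58   0.0166 0.267 ] [0.5691 0.0205 0.267 ]
bolt heads L bearing [0.6432 0.1589 0.04  ] [0.5476 0.1571 0.04  ]
R [ 0.6421 -0.0721  0.04  ] [ 0.5455 -0.0701  0.04  ]
stand corners [ 0.5121 -0.3647  0.06  ] [ 0.4337 -0.3739  0.06  ]
```

Call:
move_arm(moves=[[[0,0,0],[0,0,10.7],0],[[0,0,0],[0,0,10.7],0],[[0,0,0],[0,0,10.7],0],[[0,0,0],[0,0,10.7],0],[[0,0,0],[0,0,10.7],0]], squeeze=60)

```text
clock: 0.72
position: [0.262, 0.5672, 0.2308]
ee_rot: [0.634, 0.774, -0.0, 0.0]
ft_force: [-0.4, 1.1, 0.5]
grip_width: -0.004
```

Call:
move_arm(moves=[[[0,0,0],[0,0,10.7],0],[[0,0,0],[0,0,1],0],[[0,0,0],[0,0,0],0]])

```text
clock: 1.1
position: [0.262, 0.5673, 0.2311]
ee_rot: [0.706, 0.708, -0.0, 0.0]
ft_force: [0.4, 0.1, -0.1]
grip_width: 0.0
```

```bash
python3 - <<'E'
from h import *
o=get_obs();print(o["clock"],o["position"],R.from_quat(o["ee_rot"]).as_matrix().round(3),o["grip_width"],o["joint_pos"].round(2))
E
```

```text
1.1 [0.26204272 0.5673152  0.23111917] [[-0.004  1.    -0.   ]
 [ 1.     0.004 -0.   ]
 [-0.    -0.    -1.   ]] 0.0004249488350823259 [-1.28  0.33  0.09  1.47 -0.03  1.35 -1.19]
```

Call:
move_arm(moves=[[[-1,0.6,0.02],[0,0,0],0],[[-1,0.6,0.02],[0,0,0],0],[[-1,0.6,0.02],[0,0,0],0],[[-1,0.6,0.02],[0,0,0],0],[[-1,0.6,0.02],[0,0,0],0]])

```text
clock: 1.72
position: [0.3376, 0.4415, 0.2288]
ee_rot: [0.706, 0.708, 0.0, -0.0]
ft_force: [-0.3, 0.0, 0.7]
grip_width: -0.004
```

Call:
move_arm(moves=[[[-1,0.6,0.02],[0,0,0],0],[[-1,0.6,0.02],[0,0,0],0],[[-1,0.6,0.02],[0,0,0],0],[[-1,0.6,0.02],[0,0,0],0],[[-1,0.6,0.02],[0,0,0],0]])

```text
clock: 2.35
position: [0.4126, 0.3165, 0.2264]
ee_rot: [0.706, 0.708, 0.0, -0.0]
ft_force: [0.2, -0.5, -0.5]
grip_width: -0.004
```

Call:
move_arm(moves=[[[-1,0.6,0.02],[0,0,0],0],[[-1,0.6,0.02],[0,0,0],0],[[-1,0.6,0.02],[0,0,0],0],[[-1,0.6,0.02],[0,0,0],0],[[-1,0.6,0.02],[0,0,0],0]])

```text
clock: 2.98
position: [0.4876, 0.1915, 0.2239]
ee_rot: [0.706, 0.708, 0.0, -0.0]
ft_force: [0.2, -0.9, 0.0]
grip_width: -0.001
```

Call:
move_arm(moves=[[[-1,0.6,0.02],[0,0,0],0],[[-1,0.6,0.02],[0,0,0],0],[[-1,0.6,0.02],[0,0,0],0],[[-0.9,0.6,0.02],[0,0,0],0],[[0,0,0],[0,0,0],0]])

```text
clock: 3.6
position: [0.5478, 0.0926, 0.2217]
ee_rot: [0.707, 0.707, -0.0, 0.0]
ft_force: [-0.4, 0.4, 0.1]
grip_width: 0.0
```

Call:
move_arm(moves=[[[-0.2,0.4,0],[0,0,0],0],[[-0.2,0.4,0],[0,0,0],0],[[-0.2,0.4,0],[0,0,0],0],[[-0.2,0.4,0],[0,0,0],0],[[-0.2,0.4,0],[0,0,0],0]])

```text
clock: 4.22
position: [0.5982, 0.0698, 0.2221]
ee_rot: [0.707, 0.707, 0.0, 0.0]
ft_force: [-0.2, 0.8, 5.3]
grip_width: -0.005
```

Call:
move_arm(moves=[[[-0.2,0.4,0],[0,0,0],0],[[-0.2,0.4,0],[0,0,0],0],[[-0.2,0.4,0],[0,0,0],0],[[-0.2,0.3,0],[0,0,0],0],[[-0.2,0.2,0],[0,0,0],0]])

```text
clock: 4.85
position: [0.6407, 0.0452, 0.2222]
ee_rot: [0.707, 0.707, 0.001, 0.0]
ft_force: [0.0, 0.9, 5.6]
grip_width: -0.002
```

Call:
move_arm(moves=[[[0,0.2,0],[0,0,0],0],[[0,0.2,0],[0,0,0],0],[[0,0.1,0],[0,0,0],0],[[0,0.1,0],[0,0,0],0]])

```text
clock: 5.35
position: [0.6547, 0.0438, 0.2224]
ee_rot: [0.707, 0.707, -0.0, -0.0]
ft_force: [-15.0, -2.3, 12.8]
grip_width: 0.001
```

```bash
python3 - <<'E'
from h import *
a=camera("top");b=camera("side")
c=np.hstack([cv2.resize(a[110:260,200:350],(400,400),interpolation=cv2.INTER_CUBIC),cv2.resize(b[160:310,190:340],(400,400),interpolation=cv2.INTER_CUBIC)])
cv2.imwrite("pics/d1.png",c[:,:,::-1]); o=get_obs();print(o["position"],o["ft_force"])
E
```

```text
[0.65456476 0.04384892 0.22244242] [-6.24693188 -3.13748142  9.65887764]
```

View pics/d1.png

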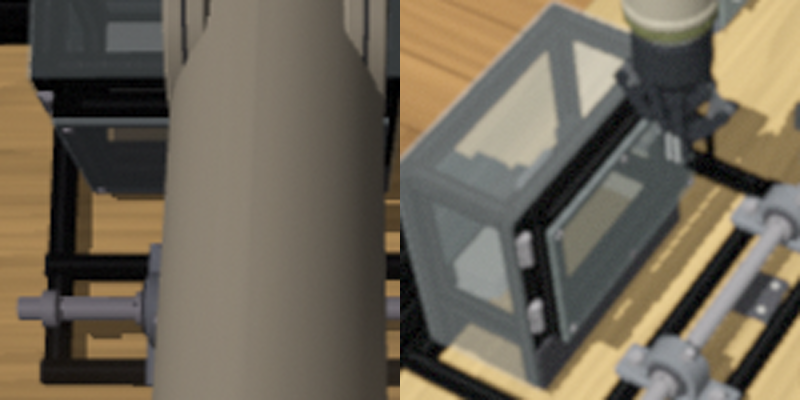

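The door looks shut or nearly shut, with the fingers at its free end. I'll push a little further and watch whether the force climbs against a hard stop.

Call:
move_arm(moves=[[[0,0.06,0],[0,0,0],0],[[0,0.06,0],[0,0,0],0],[[0,0,0],[0,0,0],0]])

```text
clock: 5.82
position: [0.6553, 0.0439, 0.2225]
ee_rot: [0.707, 0.707, -0.002, -0.002]
ft_force: [-22.8, -2.1, 16.9]
grip_width: 0.002
```

The force rose to 23 N with almost no further travel, so the door is on its stop. Next I back off and go above the gun.

Call:
move_arm(moves=[[[0,-0.3,0],[0,0,0],0],[[0,-0.9,0],[0,0,0],0],[[0,-1,0],[0,0,0],0],[[0,-1,0],[0,0,0],0],[[0,-0.9,0],[0,0,0],0.4]])

```text
clock: 6.45
position: [0.5543, 0.0448, 0.2212]
ee_rot: [0.707, 0.707, -0.0, -0.0]
ft_force: [0.5, -0.3, 0.9]
grip_width: 0.201
```

Call:
move_arm(moves=[[[-1,-0.24,0],[0,0,0],1],[[-1,-0.24,0],[0,0,0],1],[[-1,-0.24,0],[0,0,0],1],[[-1,-0.24,0],[0,0,0],1],[[-1,-0.24,0],[0,0,0],1]])

```text
clock: 7.08
position: [0.5249, -0.081, 0.2214]
ee_rot: [0.707, 0.707, -0.0, -0.0]
ft_force: [-0.2, -0.9, -0.7]
grip_width: 1.001
```

Call:
move_arm(moves=[[[-1,-0.24,0],[0,0,0],1],[[-1,-0.24,0],[0,0,0],1],[[-1,-0.24,0],[0,0,0],1],[[-1,-0.24,0],[0,0,0],1],[[-1,-0.24,0],[0,0,0],1]])

```text
clock: 7.7
position: [0.4949, -0.2059, 0.2214]
ee_rot: [0.707, 0.707, -0.0, -0.0]
ft_force: [0.0, -0.2, -0.2]
grip_width: 0.999
```

Call:
move_arm(moves=[[[-1,-0.24,0],[0,0,0],1],[[-1,-0.24,0],[0,0,0],1],[[-1,-0.24,0],[0,0,0],1],[[-1,-0.24,0],[0,0,0],1],[[0,0,0],[0,0,0],1]])

```text
clock: 8.32
position: [0.4701, -0.3072, 0.2214]
ee_rot: [0.708, 0.706, -0.001, -0.0]
ft_force: [0.4, 1.2, -0.1]
grip_width: 1.0
```

```bash
python3 - <<'E'
from h import *
a=camera("top");b=camera("side")
c=np.hstack([cv2.resize(a[110:260,200:350],(400,400),interpolation=cv2.INTER_CUBIC),cv2.resize(b[160:310,190:340],(400,400),interpolation=cv2.INTER_CUBIC)])
cv2.imwrite("pics/d2.png",c[:,:,::-1]);cv2.imwrite("pics/side2.png",b[:,:,::-1]);cv2.imwrite("pics/top2.png",a[:,:,::-1]); o=get_obs();print(o["position"],o["ft_force"])
E
```

```text
[ 0.47127354 -0.30470705  0.22134179] [ 0.24641941  1.02367333 -0.42677658]
```

View pics/d2.png

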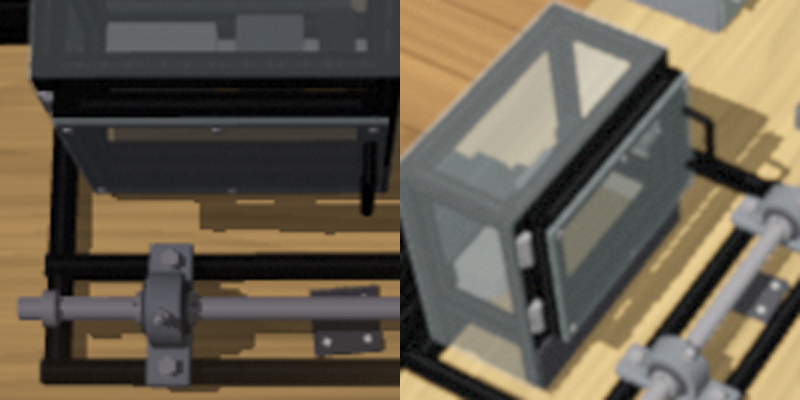

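The door is parallel to the cabinet front, so it is shut. I'll zoom in on the nipple in both views, now that nothing covers it.

```bash
python3 - <<'E'
from h import *
a=cv2.imread("pics/top2.png");b=cv2.imread("pics/side2.png")
z=lambda m,x,y:cv2.resize(m[y:y+30,x:x+30],(400,400),interpolation=cv2.INTER_CUBIC)
c=np.hstack([z(a,245,212),z(b,284,275)])
cv2.imwrite("pics/n.png",np.clip(c*1.3,0,255))
E
```

```text
[ WARN:0@0.633] global loadsave.cpp:1063 imwrite_ Unsupported depth image for selected encoder is fallbacked to CV_8U.
```

View pics/n.png

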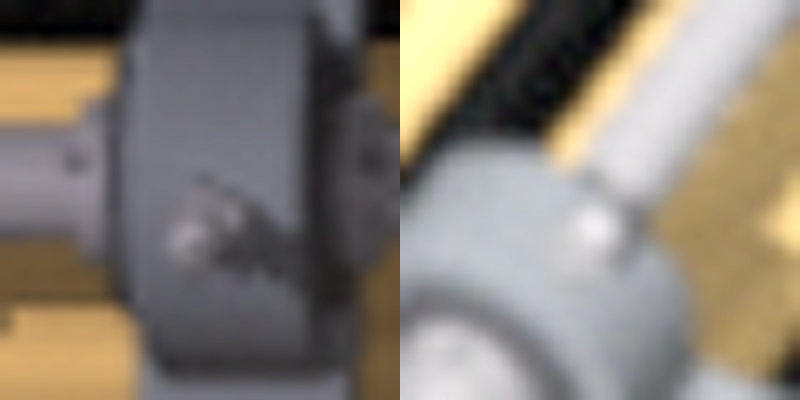

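Call:
move_arm(moves=[[[-0.35,-0.2,0.6],[0,0,0],1],[[0,0,0.8],[0,0,0],1],[[0,0,0.8],[0,0,0],1],[[0,0,0.5],[0,0,0],1],[[0,0,0],[0,0,0],1]])

```text
clock: 9.05
position: [0.4656, -0.3134, 0.1532]
ee_rot: [0.707, 0.707, -0.0, -0.001]
ft_force: [-1.0, 0.1, 0.5]
grip_width: 1.001
```

Nipple head centre: top pixel (259.2, 229.5), side pixel (298.4, 291.9). I'll descend over the barrel and close.

Call:
move_arm(moves=[[[0,0,0.8],[0,0,0],1],[[0,0,0.8],[0,0,0],1],[[0,0,0.62],[0,0,0],1],[[0,0,0],[0,0,0],1]])

```text
clock: 9.55
position: [0.4658, -0.3136, 0.0982]
ee_rot: [0.707, 0.707, -0.0, -0.001]
ft_force: [-0.9, 0.0, 0.7]
grip_width: 1.002
```

Call:
move_arm(moves=[[[0,0,0],[0,0,0],0.2],[[0,0,0],[0,0,0],0],[[0,0,0],[0,0,0],0],[[0,0,0],[0,0,0],0],[[0,0,0],[0,0,0],0]], squeeze=60)

```text
clock: 10.18
position: [0.4667, -0.314, 0.0993]
ee_rot: [0.707, 0.707, 0.0, 0.0]
ft_force: [0.1, 0.1, 5.7]
grip_width: 0.336
```

```bash
python3 - <<'E'
from h import *
np.set_printoptions(precision=4,suppress=True)
print(tri((259.2,229.5),(298.4,291.9)),onz("top",259.2,229.5,.094),onz("side",298.4,291.9,.094))
E
```

```text
(array([0.5764, 0.161 , 0.0935]), np.float64(0.0013215955980727945)) [0.5769 0.1611 0.094 ] [0.5755 0.1612 0.094 ]
```

Call:
move_arm(moves=[[[0,0,-0.3],[0,0,0],0],[[0,0,-0.8],[0,0,0],0],[[0,0,-1],[0,0,0],0],[[0,0,-1],[0,0,0],0],[[0,0,-1],[0,0,0],0]])

```text
clock: 10.8
position: [0.4654, -0.3136, 0.2017]
ee_rot: [0.707, 0.707, -0.0, -0.001]
ft_force: [0.5, -0.5, -4.9]
grip_width: 0.336
```

Call:
move_arm(moves=[[[0,0,-1],[0,0,0],0],[[0,0,-0.7],[0,0,0],0],[[0.3,0,-0.2],[0,0,0],0],[[0.7,0,0],[0,0,0],0],[[1,0,0],[0,0,0],0]])

```text
clock: 11.42
position: [0.4655, -0.2631, 0.2478]
ee_rot: [0.707, 0.707, -0.001, -0.001]
ft_force: [-0.3, -0.3, -3.1]
grip_width: 0.333
```

Call:
move_arm(moves=[[[1,0.1,0],[0,0,0],0],[[1,0.1,0],[0,0,0],0],[[1,0.1,0],[0,0,0],0],[[1,0.1,0],[0,0,0],0],[[1,0.1,0],[0,0,0],0]])

```text
clock: 12.05
position: [0.4781, -0.1374, 0.2478]
ee_rot: [0.707, 0.707, -0.0, -0.001]
ft_force: [-0.2, 1.1, -4.7]
grip_width: 0.334
```

Call:
move_arm(moves=[[[1,0.1,0],[0,0,0],0],[[1,0.1,0],[0,0,0],0],[[1,0.1,0],[0,0,0],0],[[1,0.1,0],[0,0,0],0],[[1,0.1,0],[0,0,0],0]])

```text
clock: 12.68
position: [0.4904, -0.0126, 0.2478]
ee_rot: [0.707, 0.707, -0.001, -0.001]
ft_force: [0.5, 0.2, -3.9]
grip_width: 0.334
```

Call:
move_arm(moves=[[[1,0.1,0],[0,0,0],0],[[1,0,0],[0,0,0],0],[[1,0,0],[0,0,0],0],[[1,0,0],[0,0,0],0],[[1,0,0],[0,0,0],0]])

```text
clock: 13.3
position: [0.4927, 0.1122, 0.2477]
ee_rot: [0.707, 0.707, -0.001, -0.0]
ft_force: [0.1, -0.4, -3.2]
grip_width: 0.339
```

Call:
move_arm(moves=[[[1,0,0],[-5,0,0],0],[[0.7,0,0],[-5,0,0],0],[[0.3,0,0],[-5,0,0],0],[[0,0,0],[-5,0,0],0],[[0,0,0],[-5,0,0],0]])

```text
clock: 13.92
position: [0.4926, 0.1614, 0.2477]
ee_rot: [0.69, 0.691, 0.153, 0.154]
ft_force: [0.2, -0.1, -4.3]
grip_width: 0.336
```

Call:
move_arm(moves=[[[0,0,0],[0,0,0],0],[[0,0,0],[0,0,0],0]])

```text
clock: 14.18
position: [0.4934, 0.1611, 0.2485]
ee_rot: [0.691, 0.69, 0.152, 0.152]
ft_force: [-0.3, 1.2, -3.4]
grip_width: 0.338
```

```bash
python3 - <<'E'
from h import *
np.set_printoptions(precision=4,suppress=True)
a=camera("top");b=camera("side");o=get_obs();T=R.from_quat(o["ee_rot"]);p=o["position"]
print(p,T.as_matrix())
cp=p+T.apply([0,0,.0863]);tip=p+T.apply([0,0,.0913])
for n in("top","side"):print(n,proj(n,cp),proj(n,tip))
cv2.imwrite("pics/side3.png",b[:,:,::-1]);cv2.imwrite("pics/top3.png",a[:,:,::-1])
z=lambda m,n:(lambda u:cv2.resize(m[u[1]-25:u[1]+25,u[0]-20:u[0]+20],(400,500),interpolation=cv2.INTER_CUBIC))(proj(n,cp).astype(int))
c=np.hstack([z(a,"top"),z(b,"side")]);print([proj(n,cp).astype(int)-[20,25] for n in("top","side")])
cv2.imwrite("pics/c3.png",c[:,:,::-1])
E
```

```text
[0.4939 0.1611 0.2487] [[ 0.0006  0.9069  0.4214]
 [ 1.     -0.0006 -0.0003]
 [-0.      0.4214 -0.9069]]
top [253.8852 244.4321] [254.2227 243.7964]
side [313.1792 280.9129] [312.4675 281.6814]
[array([233, 219]), array([293, 255])]
```

View pics/c3.png

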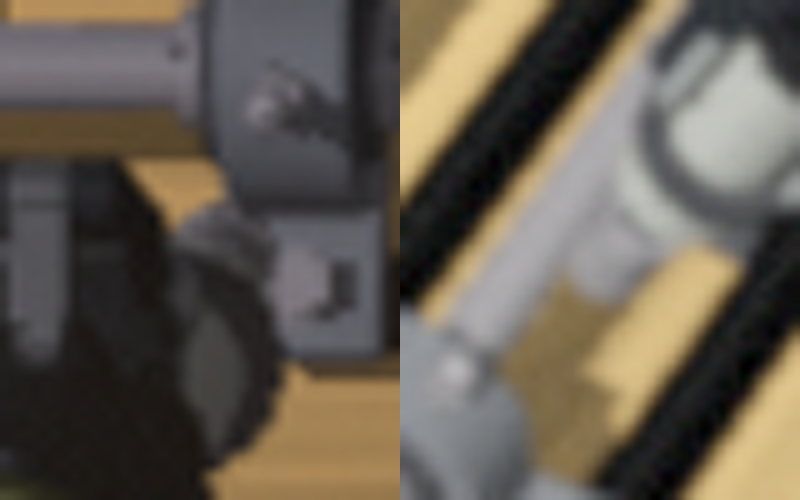

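```bash
python3 - <<'E'
from h import *
np.set_printoptions(precision=1,suppress=True,linewidth=200)
o=get_obs();T=R.from_quat(o["ee_rot"]);p=o["position"]
I={n:[cv2.imread(f"pics/{n}{k}.png").astype(np.float32).mean(2) for k in(2,3)] for n in("top","side")}
for n in("top","side"):
  q=lambda d:proj(n,p+T.apply([0,0,d]))
  ax=q(.0913)-q(.0713);ax/=np.linalg.norm(ax);pr=np.array([-ax[1],ax[0]])
  sc=np.linalg.norm(np.cross(1,1)) if 0 else None
  print(n,"axis",ax,"perp",pr,"px/m",[ (proj(n,p+T.apply([.001*i,.001*j,.0863]))-q(.0863))*1000 for i,j in((1,0),(0,1))])
  t=np.arange(-11,12)
  print("t     ",t)
  for d in (.072,.076,.080,.084,.088,.092,.096):
    xy=q(d)+t[:,None]*pr
    for k in(0,1):
      v=cv2.remap(I[n][k],xy[:,0].astype(np.float32)[None],xy[:,1].astype(np.float32)[None],cv2.INTER_LINEAR)[0]
      print(int(d*1e3),"after " if k else "before",v.astype(int))
E
```

```text
top axis [ 0.5 -0.9] perp [0.9 0.5] px/m [array([-498.7,    1.7]), array([ -18.6, -482.8])]
t      [-11 -10  -9  -8  -7  -6  -5  -4  -3  -2  -1   0   1   2   3   4   5   6   7   8   9  10  11]
72 before [117 116 115 114 115  94  72  52  34  25  22  21  41  70  90  96  96  95  97 103 102  99  98]
72 after  [ 25  24  22  22  20  21  26  34  42  48  45  35  34  34  34  35  36  38  47  74 103 107 105]
76 before [119 116 115 114 115 115  96  75  56  35  26  26  48  80  94  96  96  98 102 108 105  99  97]
76 after  [ 26  23  21  21  20  20  32  42  46  46  40  35  33  34  32  34  38  49  66  91 112 107 104]
80 before [122 119 115 115 114 114 114  97  77  57  37  36  58  85  96  95  97 102 108 113 109  98  91]
80 after  [ 26  22  22  22  21  25  41  56  52  48  43  38  36  36  35  34  42  65  84 106 116 105  98]
84 before [125 122 119 116 115 114 114 113 100  80  59  51  68  89  96  96  98 104 113 113 114 104  86]
84 after  [ 25  20  22  22  21  33  53  70  69  58  54  47  44  45  45  43  52  77 102 116 122 112  92]
88 before [127 124 123 119 115 115 114 114 114 102  81  68  79  92  96  96 
[... 1500 characters left out ...]
175 168 152 129 122 134 148 155 158 160 156 154 156 166 171 172 170 169 160]
88 before [141 172 181 182 179 168 149 123 107 108 108 109 112 118 128 142 159 170 174 174 171 170 159]
88 after  [138 169 178 179 176 166 149 129 125 137 147 153 159 160 157 154 158 166 171 171 168 168 158]
92 before [144 174 182 182 177 166 145 118 106 109 108 108 111 116 126 144 160 170 174 173 170 169 151]
92 after  [141 171 180 179 174 163 145 125 126 138 147 153 159 160 156 152 158 168 171 171 168 165 150]
96 before [149 177 182 182 176 163 139 113 106 108 108 108 112 116 128 145 163 171 175 173 169 166 148]
96 after  [147 174 180 179 173 160 137 117 121 136 148 153 156 155 152 150 160 168 172 172 168 163 145]
```

Call:
move_arm(moves=[[[0,0.34,0.3],[0,0,0],0],[[0,0,0.6],[0,0,0],0],[[0,0,0.8],[0,0,0],0],[[0,0,0.8],[0,0,0],0],[[0,0,0.3],[0,0,0],0]])

```text
clock: 14.9
position: [0.5308, 0.1604, 0.1867]
ee_rot: [0.691, 0.69, 0.151, 0.153]
ft_force: [0.7, -0.7, -4.2]
grip_width: 0.338
```

Call:
move_arm(moves=[[[0,0,0],[0,0,0],0],[[0,0,0],[0,0,0],0]])

```text
clock: 15.15
position: [0.5311, 0.1614, 0.1895]
ee_rot: [0.69, 0.69, 0.153, 0.153]
ft_force: [0.2, 0.1, -4.1]
grip_width: 0.335
```

```bash
python3 - <<'E'
from h import *
np.set_printoptions(precision=4,suppress=True)
a=camera("top");b=camera("side");o=get_obs();T=R.from_quat(o["ee_rot"]);p=o["position"]
print(p,o["ft_force"],T.inv().apply(np.array([.5764,.161,.0935])-p))
cv2.imwrite("pics/side4.png",b[:,:,::-1]);cv2.imwrite("pics/top4.png",a[:,:,::-1])
z=lambda m,x,y:cv2.resize(m[y:y+50,x:x+40],(400,500),interpolation=cv2.INTER_CUBIC)
cv2.imwrite("pics/c4.png",np.hstack([z(a,240,205),z(b,280,255)])[:,:,::-1])
for n in("top","side"):print(proj(n,p+T.apply([0,0,.0913])),proj(n,p+T.apply([0,0,.0863])))
E
```

```text
[0.5311 0.1614 0.1897] [-0.3902  0.012  -4.707 ] [-0.0005  0.0003  0.1063]
[258.198  231.5238] [257.9032 232.0671]
[300.1063 289.8845] [300.765 289.166]
```

View pics/c4.png

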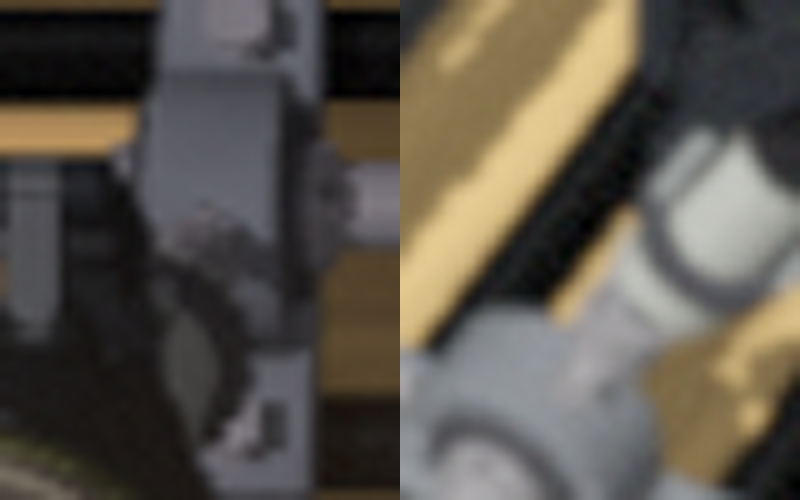

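The coupler axis lines up with the nipple to within about 1–2 mm, with some 20 mm left to go. I'll advance gently and watch the force.

Call:
move_arm(moves=[[[0,0,0.15],[0,0,0],0],[[0,0,0.2],[0,0,0],0],[[0,0,0.1],[0,0,0],0],[[0,0,0],[0,0,0],0]])

```text
clock: 15.75
position: [0.5358, 0.1612, 0.1787]
ee_rot: [0.69, 0.69, 0.153, 0.153]
ft_force: [-0.1, 0.6, -3.2]
grip_width: 0.336
```

Call:
move_arm(moves=[[[0,0,0.06],[0,0,0],0],[[0,0,0.06],[0,0,0],0],[[0,0,0],[0,0,0],0]])

```text
clock: 16.12
position: [0.5372, 0.1613, 0.1762]
ee_rot: [0.69, 0.69, 0.153, 0.153]
ft_force: [0.2, 1.2, -1.8]
grip_width: 0.341
```

Call:
move_arm(moves=[[[0,0,0.08],[0,0,0],0],[[0,0,0],[0,0,0],0]])

```text
clock: 16.38
position: [0.5378, 0.1611, 0.1739]
ee_rot: [0.69, 0.69, 0.153, 0.153]
ft_force: [2.9, 1.4, -5.9]
grip_width: 0.34
```

Call:
move_arm(moves=[[[0,0,0.08],[0,0,0],0],[[0,0,0],[0,0,0],0]])

```text
clock: 16.62
position: [0.5386, 0.1609, 0.1719]
ee_rot: [0.69, 0.69, 0.153, 0.153]
ft_force: [4.6, 1.5, -6.9]
grip_width: 0.334
```

Call:
move_arm(moves=[[[0,0,0.08],[0,0,0],0],[[0,0,0],[0,0,0],0]])

```text
clock: 16.88
position: [0.5394, 0.1613, 0.1709]
ee_rot: [0.69, 0.69, 0.153, 0.153]
ft_force: [-5.0, 0.8, 3.3]
grip_width: 0.334
```

A pull of about 5 N along the axis, then a push of about 9 N, which fits a snap-on followed by bottoming. Next I compress the spring.

Call:
move_arm(moves=[[[0,0,0.08],[0,0,0],0],[[0,0,0.08],[0,0,0],0],[[0,0,0],[0,0,0],0]], squeeze=80)

```text
clock: 17.25
position: [0.5412, 0.1614, 0.1674]
ee_rot: [0.69, 0.69, 0.153, 0.153]
ft_force: [-6.2, -0.5, 5.0]
grip_width: 0.335
```

Call:
move_arm(moves=[[[0,0,0.08],[0,0,0],0],[[0,0,0.08],[0,0,0],0],[[0,0,0],[0,0,0],0]])

```text
clock: 17.62
position: [0.5428, 0.1614, 0.1639]
ee_rot: [0.69, 0.69, 0.153, 0.153]
ft_force: [-7.7, -1.2, 7.6]
grip_width: 0.332
```

```bash
python3 - <<'E'
from h import *
np.set_printoptions(precision=4,suppress=True)
F=[]
a=camera("top");b=camera("side")
for k in range(6):
    camera("side");o=get_obs();F.append(o["ft_force"])
f=np.mean(F,0)+[0,0,3.9];T=R.from_quat(o["ee_rot"]);print(o["clock"],o["position"],"tool force",T.inv().apply(f))
c=np.hstack([cv2.resize(a[110:260,200:350],(400,400),interpolation=cv2.INTER_CUBIC),cv2.resize(b[190:310,220:340],(400,400),interpolation=cv2.INTER_CUBIC)])
cv2.imwrite("pics/f.png",np.clip(c[:,:,::-1]*1.2,0,255).astype(np.uint8))
E
```

```text
18.025 [0.5428 0.1614 0.164 ] tool force [ -0.6415  -2.1081 -13.86  ]
```

View pics/f.png

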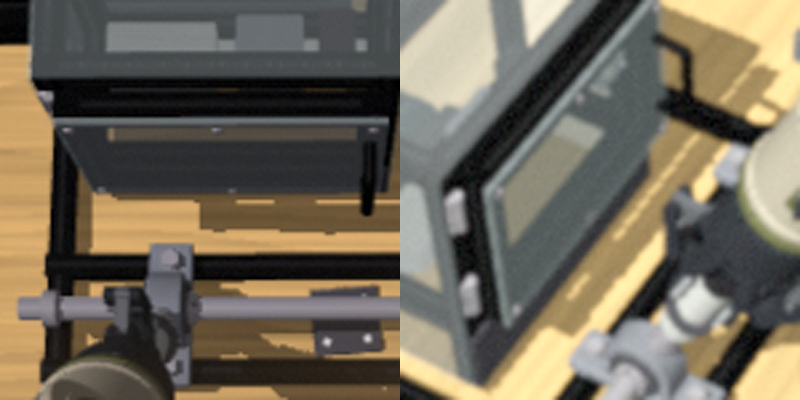

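The door is still shut, the gun sits tilted on the left bearing, and the axial push holds steady at 13.9 N. Handing in.

```bash
python3 -c "
from workcell import *
print(hand_in())"
```

```text
the job is handed in; nothing more can be done
None
```

I pushed the door shut, took the gun from its stand, pressed its coupler onto the left bearing's nipple and handed in at about 18 s, still holding it pressed in. The hand-in gives no verdict, so these checks are my own.

- **Door:** at the end of the push the force rose to about 23 N with almost no further travel, so it was on its stop. The last picture shows it still flush with the cabinet. I had no direct reading of its angle.
- **Snap-on:** the force showed a pull of about 5 N along the axis, then a push of about 9 N, as expected for jaws snapping over the head and bottoming. It happened within 1–2 mm of where I had computed the nipple.
- **Stroke:** the push held steady at 13.9 N along the gun, with about 2 N sideways. By the spring figures that is about 9–10 mm of the 12 mm stroke, and the tool travelled about 8 mm after bottoming. I did not measure the stroke directly.
- **Alignment:** the tool stood tilted at 25° to within a degree.
    - The first view of the nipple put it about 2 mm to one side of the second.
    - The camera views left 1–2 mm of doubt about the coupler's sideways position.
    - Both are inside the 3 mm the jaws take.
- **Other things on the bench:** I did not measure their positions. The arm passed well above them and I saw no unexpected contact, though the last picture covers only the cabinet and shaft area.

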